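Set out the seasoning board

TASK

Set out the seasoning on the wooden board with the six rings, taking the pieces that stand near the front beside the hob (not those along the wall), each upright in the middle of its own ring: the spice jar in the middle ring of the back row, the pepper mill directly in front of it, the salt shaker beside the pepper mill on the side away from the sugar jar (so that salt and sugar are never mixed up), and the terracotta pot beside the spice jar on the side towards the sugar jar. Front is towards the robot; leave the sugar jar and the candle glass where they stand.

Things in the scene. Friction and masses are not known exactly. Their poses are not given: they have to be found in the camera images.
- board: Pale wooden board, fixed, on the black hob, 180 (x) x 300 (y) x 12 mm. Origin: centre of its underside, top 12 mm above; x axis to its back (away from the robot), y to its left, turned up to 0.1 rad. Six dark rings, 76 mm across, drawn flush on top (no recess): centres at x = -40 mm (front row) and +40 mm (back row), y = +95 (left), 0, -95 mm (right). Empty at the start.
- pepper_mill: Brown turned wooden pepper mill, round, rigid, 150 mm tall, 0.18 kg; body 58 mm across up to 108 mm height, head 50 mm across from 109 to 139 mm, small metal knob on top. Origin: centre of its underside, z axis up. Starts upright on the white worktop left or right of the hob (6 mm below the hob's glass), not the similar mill by the wall.
- salt_shaker: Salt shaker of clear glass with a domed grey-white cap, round, 44 mm across, 90 mm tall (glass body up to 70 mm, cap 34 mm across above), about 0.1 kg. Origin: centre of its underside, z axis up. Starts upright on the worktop left or right of the hob.
- spice_jar: Spice jar, round, 45 mm across, 106 mm tall, with a red screw cap (45 mm across, from 85 to 106 mm height) and a green and cream label, about 0.11 kg. Origin: centre of its underside, z axis up. Starts upright near the front of the worktop left or right of the hob (the similar jars by the wall stay).
- dip_pot: Small open terracotta pot, round, 64 mm across at the rim (50 mm at the foot), 45 mm tall, wall 4 mm, empty, about 0.12 kg. Origin: centre of its underside, z axis up. Starts upright on the worktop left or right of the hob.
- sugar_jar: Landmark, not to be moved: round clear glass jar with tan contents and a flat white lid, 74 mm across, 117 mm tall. Origin: centre of its underside. Stands loose on the worktop, either clearly left or clearly right of the board.
- candle_glass: Bystander, not to be moved: round glass tumbler with a pink candle in it, 76 mm across, 90 mm tall. Origin: centre of its underside. Stands loose on the worktop left or right of the hob. (Above all this hangs a wall cabinet: underside 0.54 m above the hob, front edge 0.6 m ahead of the robot.)
Not all that is in view belongs to the job. Several things have the shape of the dip_pot; the one meant has the colours described above.

How it is judged:
At the end, for the whole second after the job is handed in: Jar back middle, mill front middle, salt front on the side away from the sugar jar, pot back on the sugar jar's side; each upright (0.1 rad) on the board, at rest, within 15 mm of its ring's centre along and across the board; sugar jar and candle glass moved less than 25 mm (x of pepper_mill in the frame of board between -0.055 and -0.025 m and y of pepper_mill in the frame of board between -0.015 and 0.015 m and z of pepper_mill in the frame of board between 0.008 and 0.017 m and angle between each of pepper_mill, spice_jar's own z axis and vertical below 0.1 rad and linear speed of each of pepper_mill, spice_jar below 0.02 m/s and x of spice_jar in the frame of board between 0.025 and 0.055 m and y of spice_jar in the frame of board between -0.015 and 0.015 m and z of spice_jar in the frame of board between 0.008 and 0.017 m and ((y of sugar_jar in the frame of board above 0 m and x of salt_shaker in the frame of board between -0.055 and -0.025 m and y of salt_shaker in the frame of board between -0.11 and -0.08 m and z of salt_shaker in the frame of board between 0.008 and 0.017 m and angle between each of salt_shaker, dip_pot's own z axis and vertical below 0.1 rad and linear speed of each of salt_shaker, dip_pot below 0.02 m/s and x of dip_pot in the frame of board between 0.025 and 0.055 m and y of dip_pot in the frame of board between 0.08 and 0.11 m and z of dip_pot in the frame of board between 0.008 and 0.017 m) or (y of sugar_jar in the frame of board below 0 m and x of salt_shaker in the frame of board between -0.055 and -0.025 m and y of salt_shaker in the frame of board between 0.08 and 0.11 m and z of salt_shaker in the frame of board between 0.008 and 0.017 m and angle between each of salt_shaker, dip_pot's own z axis and vertical below 0.1 rad and linear speed of each of salt_shaker, dip_pot below 0.02 m/s and x of dip_pot in the frame of board between 0.025 and 0.055 m and y of dip_pot in the frame of board between -0.11 and -0.08 m and z of dip_pot in the frame of board between 0.008 and 0.017 m)) and distance of each of sugar_jar, candle_glass from where it was at the start of the episode below 0.025 m); the robot touches nothing.
It fails at once if the sugar jar was displaced by more than 25 mm (distance of sugar_jar from where it was at the start of the episode above 0.025 m).
It fails at once if the candle glass was displaced by more than 25 mm (distance of candle_glass from where it was at the start of the episode above 0.025 m).
It also fails if it takes over 112 s, if anything falls off the work surface, if the arm or the gripper's body presses on something with over 40 N, if the wrist force passes 120 N, or if a joint passes its speed limit or range.

ROBOT

A 6-joint arm with a two-finger parallel gripper is mounted at the origin on a cart in front of the work surface, level with it; the furniture and walls round the work are solid. World frame = base frame: x ahead of the robot, y to its left, z up, the work surface at z = 0. Lengths are in m, angles in rad, forces in N, time in s.
With the tool pointing down it reaches from about 0.375 to 0.9 m from the base axis. Payload 3.1 kg.
Tool frame: the origin (TCP) lies between the finger pads; the fingertips stand 22 mm ahead of it and the grasp point (between the pads) lies 3 mm ahead of it; z points along the fingers, y is the line along which they close (so a half turn about z gives the same grasp; the last joint's range is limited). The gripper opens to 87 mm and grips with 3 to 60 N. Pads are 19 mm wide; open, the fingers measure 117 mm over their backs; the gripper's body (75 mm by 190 mm) begins 51 mm behind the grasp point.
Start: joints at [-1.304, 0.527, 1.433, -0, 1.181, -0.178], TCP at [0.269, -0.564, 0.245] pointing down, gripper open.
Joint ranges: [-3.08, 3.08], [-0.75, 2.2], [0.22, 2.44], [-1.43, 4.57], [0, 2.65], [-2.85, 2.85]. Speed limits (rad/s): [2.79, 2.79, 3.14, 3.14, 3.14, 3.14].

INTERFACE

Orientations are given as a unit quaternion [x, y, z, w].
In Python, from rig import robot gives the robot as it stands.
- The arm moves only by the tool move_arm, never from a script. Its argument "series" is text: rows parted by semicolons, each of 6 numbers parted by spaces: the shift along the tool's x, y, z in mm, then the turn, a rotation vector about the tool's x, y, z in degrees. In form: dx dy dz ax ay az; .... A call has 1 to 8 rows; each row is the pose to reach, as a shift and turn from the pose commanded when the call began, along the tool's axes at that moment; what a row does not reach only later rows make up. A row lasts 1/12 s, in which the tool goes at most 41.7 mm and 7.16 degrees, less where a joint would pass 70% of its speed; a pose out of reach is approached as far as the arm can. A call with a gripper value outside its range is refused whole. "jaw" is the opening, from 0 (shut) to 1 (fully open), set as the call begins (left out, the last holds). The fingers move at their own pace and stop on an object; "newtons" is the grip in N (left out, the last holds). Time passes only in rows, so rows that repeat a pose let the fingers close. It gives the time, the measured TCP pose, the force, the opening and the grip force at its end, in the units of the state.
- robot.get_obs(): the state, without advancing time (a new reading comes with each control period).
- robot.camera(name): name is "scene" or "top"; returns a dict with "img" (384x512x3 uint8, red, green, blue), "mtx" (3x3 intrinsics, pixels), "distortion" ([k1, k2, p1, p2, k3] as OpenCV has them; the pictures are not rectified), "world_to_cam" (4x4, takes a point from world to camera coordinates). Camera axes: x right, y down, z forward; pixel columns grow to the right and rows downward; lengths in m; the calibration is good to about 2 mm. A picture is of the moment at which its call begins. There is no depth.
- robot.hand_in(): hands the job in; it is judged then, once.
Trained networks look in a picture, given as the dict that the camera call returned (one of the last four; its "shot" number tells which), for a name from the list of things; names that differ only in an ending like _2 or _b are one class to them, and where a whole thing is asked for, a point or a joint stands for the part that bears it (a point fixed in the world has none). Each returns a list of dicts, best first, with "p" (0 to 1); they miss things now and then, are a little off and sometimes report something else, mostly with a low value. They report only what shows in the picture. A call takes as long as a camera call. They do not tell look-alikes from the thing itself.
- robot.search_frame(picture, thing): "xyz" ([x, y, z] in m, in world coordinates, good to about 4 mm: the middle of the surface that is visible of it).
- robot.tip_of(picture, thing): "xyz" ([x, y, z] in m, in world coordinates, good to about 4 mm: a listed point, or the origin of a listed thing).
The state is a dict: "time": time; "q": joint angles; "joint_velocities": joint speeds; "joint_torque": joint torques, N m; "position": TCP position; "tool_rot": TCP orientation; "ft_force": force on the tool from outside, world axes, zero at the start; "moment": the same for the moment, N m; "grip_width": finger opening in m; "grip_force": force on a finger pad.
Only numpy, scipy, OpenCV 4.12 (cv2) and the standard library are available. Lean on these libraries where they do the work, as an engineer would, in place of code of your own. Each camera call takes 0.05 s, during which the arm holds its last target. There are 200 camera calls.

## Working session

There is one attempt and no reset: what is moved stays moved. The work goes in short steps, Python scripts to look and compute and a tool call to move; the robot and the scene stay as the last step left them, time stands still between calls to the robot, and variables do not carry over. Pictures are saved under pics/ and viewed, at most 14 in all, crops included, and the job is handed in when it is done.

Besides the shell and the picture viewer there is one more tool, called by a JSON object that holds its "name" and its "arguments". move_arm: Moves the arm, as the interface text tells. Its arguments: {"type":"object","properties":{"series":{"type":"string"},"jaw":{"type":"number"},"newtons":{"type":"number"}},"required":["series"]}

```bash
mkdir -p pics; ls
python3 - <<'E'
from rig import robot
import cv2
o=robot.get_obs();print(o['position'],o['tool_rot'],o['time'])
for n in['scene','top']:
    c=robot.camera(n);cv2.imwrite(f'pics/{n}0.png',c['img'][:,:,::-1])
    for t in['board','pepper_mill','salt_shaker','spice_jar','dip_pot','sugar_jar','candle_glass']:
        for d in robot.tip_of(c,t)[:5]: print(n,t,[round(float(v),3) for v in d['xyz']],round(float(d['p']),2))
E
```

```text
pics
[ 0.26877347 -0.56350574  0.24357123] [ 9.75370687e-01  2.20569422e-01 -3.92733868e-05 -1.07295741e-03] 0.0
scene board [0.469, -0.038, 0.0] 0.92
scene dip_pot [0.518, 0.384, -0.006] 0.65
scene dip_pot [0.504, 0.253, 0.0] 0.61
scene sugar_jar [0.475, 0.484, -0.005] 0.96
scene candle_glass [0.51, -0.343, -0.01] 0.92
top pepper_mill [0.47, -0.432, -0.008] 0.64
top salt_shaker [0.403, 0.369, -0.006] 0.56
top spice_jar [0.396, -0.335, -0.004] 0.61
top dip_pot [0.511, 0.379, -0.005] 0.65
top dip_pot [0.477, 0.479, -0.006] 0.24
top sugar_jar [0.477, 0.477, -0.004] 0.8
top candle_glass [0.51, -0.338, -0.006] 0.91
```

View pics/scene0.png

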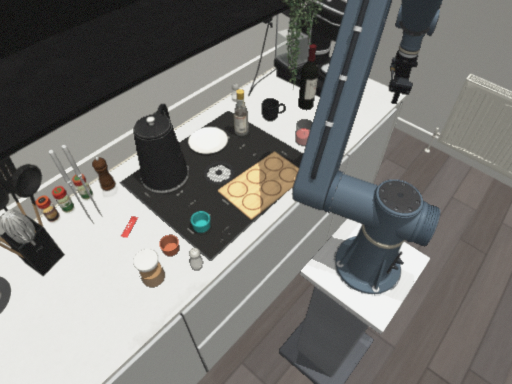

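View pics/top0.png

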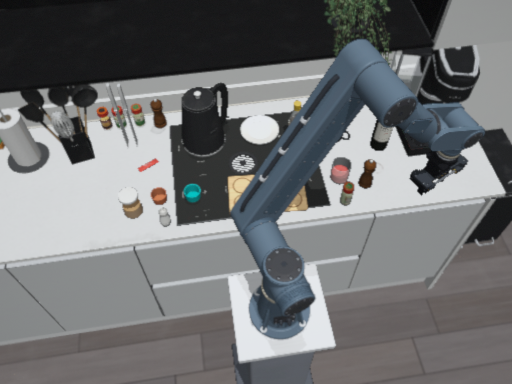

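The picture shows these candidates:
- **Pepper mill:** top (367,173) near the front right. The look-alike is by the wall at (158,112).
- **Spice jar:** top (347,193). The look-alikes are by the wall at (105,118), (120,117) and (138,115).
- **Pot:** terracotta at top (159,197), scene (170,245). The teal one is at top (192,194).
- **Salt:** top (165,217). There may be another white-topped item by the wall at scene (236,90).
- **Sugar jar:** top (130,203), on the left. So salt goes front right and the pot goes back left.

Next I'll fit the board and check the choice in one crop.

```bash
cat > h.py <<'E'
import numpy as np,cv2
from rig import robot
from scipy.spatial.transform import Rotation as R
def proj(c,P):
    T=c['world_to_cam'];return cv2.projectPoints(np.array(P,float).reshape(-1,3),cv2.Rodrigues(T[:3,:3])[0],T[:3,3],np.array(c['mtx'],float),np.array(c['distortion'],float))[0].reshape(-1,2)
def ortho(c,x0,x1,y0,y1,z,s=1.0): # rows: x falling, cols: y falling; s px per mm
    xs=np.arange(x1,x0,-.001/s);ys=np.arange(y1,y0,-.001/s);X,Y=np.meshgrid(xs,ys,indexing='ij')
    m=proj(c,np.stack([X,Y,0*X+z],-1)).reshape(*X.shape,2).astype(np.float32)
    return cv2.remap(c['img'],m[...,0],m[...,1],cv2.INTER_LINEAR)[:,:,::-1].copy()
E
python3 - <<'E'
from h import *
c=robot.camera('scene');t=robot.camera('top')
a=ortho(c,.34,.60,-.23,.15,.018,1.0);b=ortho(t,.34,.60,-.23,.15,.018,1.0)
cv2.imwrite('pics/b1.png',np.hstack([a,b]))
i=t['img'][:,:,::-1]
cr=[cv2.resize(i[170:235,115:215],None,fx=4,fy=4,interpolation=2),cv2.resize(i[145:210,320:420],None,fx=4,fy=4,interpolation=2)]
cv2.imwrite('pics/c1.png',np.hstack(cr))
for d in robot.search_frame(c,'board'):print(d)
E
```

```text
{'xyz': [0.4694, -0.0182, 0.0139], 'p': 0.71}
```

View pics/b1.png

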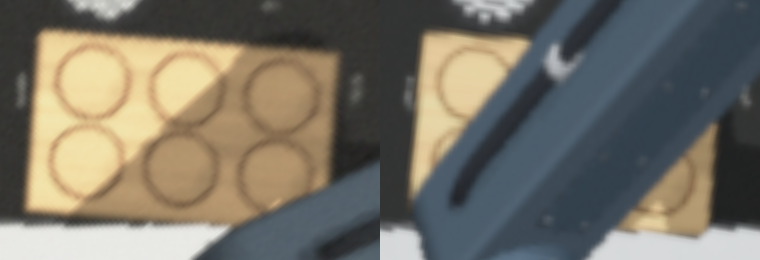

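View pics/c1.png

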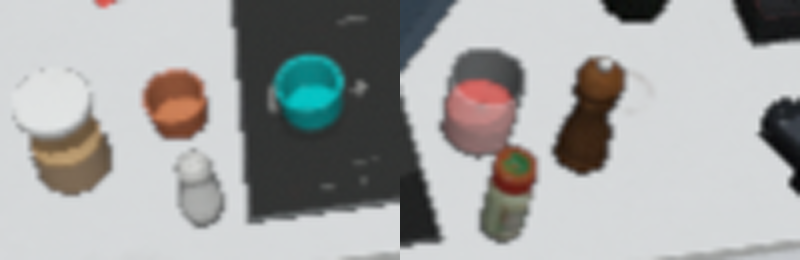

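The crops confirm the choices: terracotta pot at crop (177,103), salt at (200,190), red-capped jar at (510,195) and mill at (590,115). Rings show clearly in the scene ortho, back-left at (93,81) and front-right at (277,176). I'll correct these for the board top being at z=0.012.

Run:
```python
from h import *
from scipy.optimize import least_squares
c=robot.camera('scene')
px=np.array([(93,81),(186,89),(281,97),(86,162),(181,169),(277,176)])
P=np.c_[.60-px[:,1]/1e3,.15-px[:,0]/1e3,0*px[:,0]+.018]
uv=proj(c,P)
L=np.array([(.04,.095),(.04,0),(.04,-.095),(-.04,.095),(-.04,0),(-.04,-.095)])
def W(p,L=L):
    k,s=np.cos(p[2]),np.sin(p[2]);return np.c_[p[0]+k*L[:,0]-s*L[:,1],p[1]+s*L[:,0]+k*L[:,1],0*L[:,0]+.012]
r=least_squares(lambda p:(proj(c,W(p))-uv).ravel(),[.47,-.04,-.08]);print(r.x,r.cost);print(W(r.x).round(4))
T=c['world_to_cam']
for th in['salt_shaker','dip_pot','sugar_jar']:
    for d in robot.tip_of(c,th)+robot.search_frame(c,th): print(th,np.round(d['xyz'],3),round(d['p'],2))
t=robot.camera('top')
for th in['salt_shaker','dip_pot','spice_jar','pepper_mill']:
    for d in robot.tip_of(t,th)+robot.search_frame(t,th): print('top',th,np.round(d['xyz'],3),round(d['p'],2))
for n,cc in(('s',c),('t',t)):
  Ti=np.linalg.inv(cc['world_to_cam']);K=np.array(cc['mtx'],float);D=np.array(cc['distortion'],float)
  def ray(uv,z):
    d=cv2.undistortPoints(np.array([[uv]],float),K,D)[0,0];v=Ti[:3,:3]@np.r_[d,1];o=Ti[:3,3];return (o+v*(z-o[2])/v[2]).round(3)
  if n=='s': print('kettle base',ray((163,188),0),'plate',ray((208,140),.01),'salt cap',ray((195,253),.08),'pot rim',ray((170,242),.039))
  else: print('kettle base',ray((203,150),0),'kettle top',ray((198,95),.22),'salt cap',ray((163.5,211),.08),'pot rim',ray((159,195),.039),'spice cap',ray((348.5,187),.1),'mill knob',ray((371,161.5),.144))
```

```text
[ 0.47441399 -0.03808079 -0.07742685] 0.1909344637204254
[[ 0.5216  0.0535  0.012 ]
 [ 0.5143 -0.0412  0.012 ]
 [ 0.5069 -0.1359  0.012 ]
 [ 0.4419  0.0597  0.012 ]
 [ 0.4345 -0.035   0.012 ]
 [ 0.4272 -0.1297  0.012 ]]
salt_shaker [ 0.406  0.366 -0.008] 0.69
salt_shaker [0.396 0.37  0.053] 0.48
dip_pot [ 0.521  0.384 -0.007] 0.68
dip_pot [ 0.506  0.253 -0.   ] 0.65
dip_pot [0.526 0.381 0.02 ] 0.66
dip_pot [0.509 0.25  0.023] 0.66
sugar_jar [ 0.475  0.486 -0.007] 0.6
sugar_jar [0.46  0.488 0.106] 0.68
top salt_shaker [ 0.407  0.368 -0.008] 0.76
top salt_shaker [ 0.507 -0.338 -0.008] 0.73
top salt_shaker [0.396 0.362 0.048] 0.47
top dip_pot [0.502 0.251 0.002] 0.66
top dip_pot [ 0.51   0.382 -0.006] 0.52
top dip_pot [0.528 0.385 0.019] 0.54
top dip_pot [0.514 0.254 0.027] 0.49
top spice_jar [ 0.395 -0.334 -0.004] 0.54
top pepper_mill [ 0.472 -0.431 -0.005] 0.86
top pepper_mill [ 0.453 -0.424  0.072] 0.94
kettle base [0.74  0.229 0.   ] plate [ 0.8   -0.061  0.01 ] salt cap [0.399 0.363 0.08 ] pot rim [0.511 0.376 0.039]
kettle base [0.731 0.19  0.   ] kettle top [0.829 0.181 0.22 ] salt cap [0.402 0.359 0.08 ] pot rim [0.504 0.377 0.039] spice cap [ 0.388 -0.33   0.1  ] mill knob [ 0.46  -0.428  0.144]
```

Plan: salt first, then pot, spice jar and mill, with the closing line along world x (tool yaw 90°) so the sugar jar stays clear.

{"name": "move_arm", "arguments": {"series": "230 -217 0 0 0 -50;230 -217 0 0 0 -50;230 -217 0 0 0 -50;230 -217 0 0 0 -50;230 -217 0 0 0 -50;230 -217 0 0 0 -50;230 -217 0 0 0 -50;230 -217 0 0 0 -50", "jaw": 1, "newtons": 15}}

```text
time: 2.42
position: [0.3833, -0.2651, 0.2446]
tool_rot: [0.789, 0.614, 0.0, -0.001]
ft_force: [0.2, -0.7, -0.8]
grip_width: 0.0872
grip_force: 0.0
```

{"name": "move_arm", "arguments": {"series": "318 -45 0 0 0 -14.5;318 -45 0 0 0 -14.5;318 -45 0 0 0 -14.5;318 -45 0 0 0 -14.5;318 -45 0 0 0 -14.5;318 -45 0 0 0 -14.5;318 -45 0 0 0 -14.5;318 -45 0 0 0 -14.5"}}

```text
time: 3.08
position: [0.419, 0.0528, 0.2449]
tool_rot: [0.707, 0.708, 0.0, 0.0]
ft_force: [0.6, 0.1, -0.1]
grip_width: 0.0869
grip_force: 0.0
```

{"name": "move_arm", "arguments": {"series": "312 -16 0 0 0 0;312 -16 0 0 0 0;312 -16 0 0 0 0;312 -16 0 0 0 0;312 -16 0 0 0 0;312 -16 0 0 0 0;312 -16 0 0 0 0;312 -16 0 0 0 0"}}

```text
time: 3.75
position: [0.4031, 0.3664, 0.2449]
tool_rot: [0.706, 0.708, 0.002, -0.0]
ft_force: [-0.5, -0.9, 0.2]
grip_width: 0.0873
grip_force: 0.0
```

{"name": "move_arm", "arguments": {"series": "0 0 100 0 0 0;0 0 100 0 0 0;0 0 100 0 0 0;0 0 100 0 0 0"}}

```text
time: 4.08
position: [0.4005, 0.3604, 0.1405]
tool_rot: [0.707, 0.707, -0.005, -0.001]
ft_force: [-0.3, -0.2, 0.7]
grip_width: 0.087
grip_force: 0.0
```

Run:
```python
from h import *
c=robot.camera('scene');t=robot.camera('top');print(robot.get_obs()['position'])
for n,cc in(('s',c),('t',t)):
  for th in['salt_shaker','spice_jar','pepper_mill','board']:
    for d in robot.tip_of(cc,th): print(n,th,np.round(d['xyz'],3),round(d['p'],2))
a=cv2.resize(c['img'][200:300,130:240],None,fx=3,fy=3);b=cv2.resize(t['img'][150:250,110:220],None,fx=3,fy=3)
o=ortho(t,.34,.60,-.23,.15,.012,1.0)
cv2.imwrite('pics/m1.png',np.vstack([np.hstack([a,b])[:,:,::-1],np.hstack([o,np.zeros((260,280,3),np.uint8)])]))
```

```text
[0.40357671 0.36193148 0.14446975]
s salt_shaker [ 0.407  0.365 -0.004] 0.75
s board [ 0.47  -0.039 -0.003] 0.86
t salt_shaker [ 0.475  0.478 -0.006] 0.61
t spice_jar [ 0.395 -0.334 -0.007] 0.55
t pepper_mill [ 0.468 -0.434 -0.003] 0.65
t board [ 0.472 -0.042  0.001] 0.57
```

View pics/m1.png

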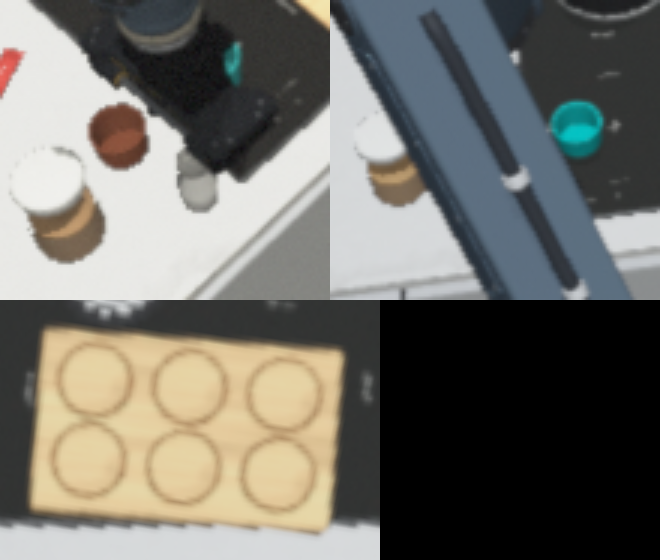

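The rings agree between the two cameras to within about 1.5 mm, and the gripper stands over the salt. Descend and grip.

{"name": "move_arm", "arguments": {"series": "1 2 100 0 0 0;1 2 100 0 0 0;1 2 100 0 0 0;1 2 100 0 0 0;1 2 100 0 0 0"}}

```text
time: 5.0
position: [0.4052, 0.3627, 0.0441]
tool_rot: [0.707, 0.707, -0.001, -0.0]
ft_force: [-0.7, 0.6, 0.6]
grip_width: 0.0873
grip_force: 0.0
```

{"name": "move_arm", "arguments": {"series": "0 0 0 0 0 0;0 0 0 0 0 0;0 0 0 0 0 0;0 0 0 0 0 0;0 0 0 0 0 0;0 0 0 0 0 0", "jaw": 0, "newtons": 15}}

```text
time: 5.5
position: [0.4056, 0.363, 0.0452]
tool_rot: [0.707, 0.707, 0.001, 0.0]
ft_force: [0.0, 0.1, -0.5]
grip_width: 0.055
grip_force: 0.0
```

{"name": "move_arm", "arguments": {"series": "0 0 0 0 0 0;0 0 0 0 0 0;0 0 0 0 0 0;0 0 0 0 0 0;0 0 0 0 0 0"}}

```text
time: 5.92
position: [0.4058, 0.363, 0.0447]
tool_rot: [0.707, 0.707, 0.0, 0.0]
ft_force: [0.9, -0.2, 1.2]
grip_width: 0.0414
grip_force: 15.0
```

{"name": "move_arm", "arguments": {"series": "0 0 -20 0 0 0;0 0 -50 0 0 0;0 0 -90 0 0 0;0 0 -130 0 0 0;0 0 -130 0 0 0;0 0 -130 0 0 0"}}

```text
time: 6.42
position: [0.4064, 0.3635, 0.1767]
tool_rot: [0.707, 0.707, 0.002, 0.001]
ft_force: [-0.2, 0.2, -1.3]
grip_width: 0.0411
grip_force: 14.9
```

{"name": "move_arm", "arguments": {"series": "-40 2 0 0 0 0;-80 4 0 0 0 0;-120 7 0 0 0 0;-160 10 0 0 0 0;-200 12 0 0 0 0;-240 15 0 0 0 0;-280 18 0 0 0 0;-310 20 0 0 0 0"}}

```text
time: 7.08
position: [0.4237, 0.0505, 0.1729]
tool_rot: [0.708, 0.707, -0.002, -0.002]
ft_force: [0.7, 0.3, -1.5]
grip_width: 0.0413
grip_force: 14.9
```

{"name": "move_arm", "arguments": {"series": "-40 0 0 0 0 0;-80 0 0 0 0 0;-120 0 0 0 0 0;-160 0 0 0 0 0;-182 0 0 0 0 0;-182 0 0 0 0 0;-182 0 0 0 0 0"}}

```text
time: 7.67
position: [0.424, -0.1296, 0.173]
tool_rot: [0.708, 0.706, -0.0, -0.002]
ft_force: [-0.6, -0.2, 0.1]
grip_width: 0.0408
grip_force: 14.9
```

{"name": "move_arm", "arguments": {"series": "0 0 30 0 0 0;0 0 60 0 0 0;0 0 80 0 0 0;0 0 80 0 0 0;0 0 80 0 0 0"}}

```text
time: 8.08
position: [0.4237, -0.127, 0.0934]
tool_rot: [0.707, 0.708, -0.001, -0.003]
ft_force: [-0.9, -0.1, -0.5]
grip_width: 0.041
grip_force: 14.9
```

Run:
```python
from h import *
c=robot.camera('scene');t=robot.camera('top');print(robot.get_obs()['position'])
for n,cc in(('s',c),('t',t)):
  for th in['salt_shaker','dip_pot']:
    for d in robot.tip_of(cc,th): print(n,th,np.round(d['xyz'],3),round(d['p'],2))
u,v=proj(c,[(.4265,-.129,.03)])[0].astype(int);a=cv2.resize(c['img'][v-45:v+45,u-50:u+50],None,fx=4,fy=4)
u,v=proj(t,[(.4265,-.129,.03)])[0].astype(int);b=cv2.resize(t['img'][v-45:v+45,u-50:u+50],None,fx=4,fy=4)
cv2.imwrite('pics/m2.png',np.hstack([a,b])[:,:,::-1])
```

```text
[ 0.42537128 -0.12835772  0.09501637]
s dip_pot [ 0.52   0.383 -0.006] 0.77
s dip_pot [0.504 0.254 0.002] 0.59
t dip_pot [ 0.514  0.384 -0.006] 0.82
t dip_pot [0.502 0.249 0.003] 0.79
```

View pics/m2.png

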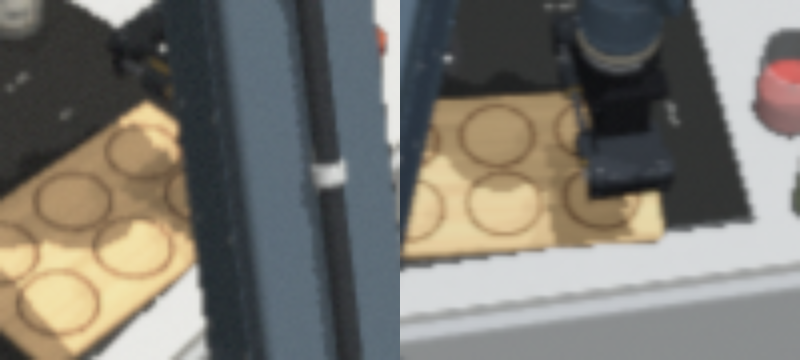

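The salt is hidden by the gripper (scene by the arm), so I'll set it down and check afterwards.

{"name": "move_arm", "arguments": {"series": "0 1 15 0 0 0;0 1 25 0 0 0;0 1 29 0 0 0;0 1 31 0 0 0;0 1 31 0 0 0;0 1 31 0 0 0"}}

```text
time: 8.88
position: [0.4265, -0.1293, 0.064]
tool_rot: [0.707, 0.707, 0.0, 0.0]
ft_force: [0.4, 0.4, -0.3]
grip_width: 0.0405
grip_force: 14.9
```

{"name": "move_arm", "arguments": {"series": "0 0 2 0 0 0;0 0 2 0 0 0;0 0 2 0 0 0"}}

```text
time: 9.13
position: [0.4268, -0.1294, 0.0628]
tool_rot: [0.707, 0.707, 0.0, 0.001]
ft_force: [0.3, 1.3, 7.8]
grip_width: 0.0412
grip_force: 15.2
```

{"name": "move_arm", "arguments": {"series": "0 0 0 0 0 0;0 0 0 0 0 0;0 0 0 0 0 0;0 0 0 0 0 0;0 0 0 0 0 0;0 0 0 0 0 0", "jaw": 0.85}}

```text
time: 9.63
position: [0.4263, -0.1292, 0.0614]
tool_rot: [0.707, 0.707, -0.0, -0.0]
ft_force: [0.5, -0.2, 0.8]
grip_width: 0.0706
grip_force: 0.0
```

{"name": "move_arm", "arguments": {"series": "0 0 -20 0 0 0;0 0 -60 0 0 0;0 0 -100 0 0 0;0 0 -140 0 0 0;0 0 -140 0 0 0"}}

```text
time: 10.05
position: [0.4299, -0.1311, 0.2078]
tool_rot: [0.707, 0.707, 0.002, 0.007]
ft_force: [0.5, -0.7, -0.1]
grip_width: 0.0744
grip_force: 0.0
```

{"name": "move_arm", "arguments": {"series": "60 0 0 0 0 0;120 20 0 0 0 0;160 30 0 0 0 0;200 40 0 0 0 0;240 50 0 0 0 0;280 60 0 0 0 0;320 80 0 0 0 0", "jaw": 1}}

```text
time: 10.63
position: [0.4907, 0.1557, 0.201]
tool_rot: [0.707, 0.707, -0.001, -0.001]
ft_force: [0.5, -1.1, -0.2]
grip_width: 0.0866
grip_force: 0.0
```

Run:
```python
from h import *
c=robot.camera('scene');t=robot.camera('top');print(robot.get_obs()['position'])
for n,cc in(('s',c),('t',t)):
  for th in['salt_shaker','dip_pot']:
    for d in robot.tip_of(cc,th): print(n,th,np.round(d['xyz'],3),round(d['p'],2))
u,v=proj(c,[(.4265,-.129,.03)])[0].astype(int);a=cv2.resize(c['img'][v-45:v+45,u-50:u+50],None,fx=4,fy=4)
u,v=proj(t,[(.4265,-.129,.03)])[0].astype(int);b=cv2.resize(t['img'][v-45:v+45,u-50:u+50],None,fx=4,fy=4)
cv2.imwrite('pics/m3.png',np.hstack([a,b])[:,:,::-1])
```

```text
[0.49383876 0.15856282 0.2014212 ]
s salt_shaker [ 0.429 -0.126  0.014] 0.56
s dip_pot [ 0.521  0.382 -0.006] 0.86
s dip_pot [ 0.502  0.252 -0.003] 0.54
t salt_shaker [ 0.393 -0.336 -0.005] 0.7
t salt_shaker [ 0.428 -0.126  0.012] 0.57
t dip_pot [ 0.51   0.384 -0.006] 0.82
```

View pics/m3.png

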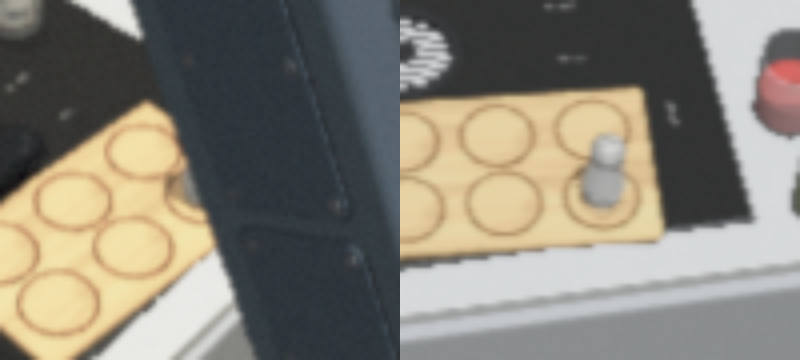

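Salt stands upright in the front-right ring, at top crop (600,185), about 3 mm from centre. Now the pot.

{"name": "move_arm", "arguments": {"series": "40 4 0 0 0 0;80 8 0 0 0 0;120 11 0 0 0 0;160 15 0 0 0 0;200 19 0 0 0 0;224 21 0 0 0 0;224 21 0 0 0 0;224 21 0 0 0 0"}}

```text
time: 11.6
position: [0.5132, 0.3765, 0.201]
tool_rot: [0.707, 0.707, -0.001, 0.0]
ft_force: [0.2, -0.4, 0.3]
grip_width: 0.0874
grip_force: 0.0
```

{"name": "move_arm", "arguments": {"series": "0 0 40 0 0 0;0 0 70 0 0 0;0 0 90 0 0 0;0 0 90 0 0 0;0 0 90 0 0 0"}}

```text
time: 12.02
position: [0.5128, 0.3747, 0.1107]
tool_rot: [0.708, 0.706, -0.002, -0.0]
ft_force: [-0.6, 0.1, 0.7]
grip_width: 0.0869
grip_force: 0.0
```

{"name": "move_arm", "arguments": {"series": "7 2 10 0 0 0;7 2 40 0 0 0;7 2 60 0 0 0;7 2 72 0 0 0;7 2 79 0 0 0;7 2 79 0 0 0"}}

```text
time: 12.52
position: [0.5151, 0.3843, 0.0319]
tool_rot: [0.707, 0.707, -0.0, -0.0]
ft_force: [0.1, -0.7, 1.5]
grip_width: 0.0874
grip_force: 0.0
```

{"name": "move_arm", "arguments": {"series": "0 0 0 0 0 0;0 0 0 0 0 0;0 0 0 0 0 0;0 0 0 0 0 0;0 0 0 0 0 0;0 0 0 0 0 0;0 0 0 0 0 0", "jaw": 0, "newtons": 15}}

```text
time: 13.1
position: [0.5152, 0.3846, 0.0335]
tool_rot: [0.707, 0.707, 0.0, 0.0]
ft_force: [-1.9, 0.4, 5.5]
grip_width: 0.0625
grip_force: 14.4
```

{"name": "move_arm", "arguments": {"series": "0 0 -15 0 0 0;0 0 -40 0 0 0;0 0 -80 0 0 0;0 0 -120 0 0 0;0 0 -150 0 0 0;0 0 -150 0 0 0"}}

```text
time: 13.6
position: [0.5192, 0.3866, 0.1899]
tool_rot: [0.707, 0.707, 0.007, 0.002]
ft_force: [1.3, 0.2, -0.7]
grip_width: 0.0625
grip_force: 14.6
```

{"name": "move_arm", "arguments": {"series": "-40 1 0 0 0 0;-80 2 0 0 0 0;-120 3 0 0 0 0;-160 4 0 0 0 0;-200 5 0 0 0 0;-240 6 0 0 0 0;-280 6 0 0 0 0;-310 6 0 0 0 0"}}

```text
time: 14.27
position: [0.5204, 0.0715, 0.1817]
tool_rot: [0.708, 0.707, -0.001, -0.0]
ft_force: [0.1, -0.7, -0.8]
grip_width: 0.0624
grip_force: 14.7
```

{"name": "move_arm", "arguments": {"series": "-20 0 0 0 0 0;-20 0 30 0 0 0;-20 0 60 0 0 0;-20 0 90 0 0 0;-20 0 100 0 0 0;-20 0 100 0 0 0;-20 0 100 0 0 0"}}

```text
time: 14.85
position: [0.5209, 0.0545, 0.0822]
tool_rot: [0.707, 0.707, -0.0, -0.0]
ft_force: [0.7, -0.2, -0.5]
grip_width: 0.0624
grip_force: 14.9
```

Run:
```python
from h import *
c=robot.camera('scene');t=robot.camera('top');print(robot.get_obs()['position'],robot.get_obs()['time'])
for n,cc in(('s',c),('t',t)):
  for th in['dip_pot','salt_shaker']:
    for d in robot.tip_of(cc,th): print(n,th,np.round(d['xyz'],3),round(d['p'],2))
```

```text
[0.52219402 0.05450038 0.08370228] 14.95
s dip_pot [ 0.508  0.251 -0.002] 0.67
s dip_pot [0.526 0.057 0.047] 0.51
t salt_shaker [ 0.427 -0.126  0.013] 0.48
```

{"name": "move_arm", "arguments": {"series": "-1 -1 15 0 0 0;-1 -1 25 0 0 0;-1 -1 30 0 0 0;-1 -1 33 0 0 0;-1 -1 33 0 0 0;-1 -1 33 0 0 0"}}

```text
time: 15.65
position: [0.52, 0.0542, 0.0503]
tool_rot: [0.707, 0.707, 0.0, -0.0]
ft_force: [-1.4, 3.5, 5.6]
grip_width: 0.0621
grip_force: 14.7
```

{"name": "move_arm", "arguments": {"series": "0 0 0 0 0 0;0 0 0 0 0 0;0 0 0 0 0 0;0 0 0 0 0 0;0 0 0 0 0 0", "jaw": 1}}

```text
time: 16.07
position: [0.5201, 0.0533, 0.0494]
tool_rot: [0.707, 0.707, -0.0, -0.0]
ft_force: [-0.1, -0.7, 0.2]
grip_width: 0.0845
grip_force: 0.0
```

{"name": "move_arm", "arguments": {"series": "0 0 -20 0 0 0;0 0 -60 0 0 0;0 0 -100 0 0 0;0 0 -140 0 0 0;0 0 -160 0 0 0;0 0 -160 0 0 0"}}

```text
time: 16.57
position: [0.5233, 0.0531, 0.2146]
tool_rot: [0.707, 0.707, 0.004, 0.004]
ft_force: [0.8, -0.7, 0.2]
grip_width: 0.087
grip_force: 0.0
```

{"name": "move_arm", "arguments": {"series": "-35 -12 0 0 0 0;-70 -24 0 0 0 0;-110 -36 0 0 0 0;-150 -48 0 0 0 0;-190 -60 0 0 0 0;-230 -72 0 0 0 0;-270 -84 0 0 0 0;-270 -84 0 0 0 0"}}

```text
time: 17.23
position: [0.4348, -0.2238, 0.2088]
tool_rot: [0.71, 0.704, -0.001, 0.002]
ft_force: [-0.4, -0.1, -0.7]
grip_width: 0.087
grip_force: 0.0
```

Run:
```python
from h import *
c=robot.camera('scene');t=robot.camera('top');print(robot.get_obs()['position'],robot.get_obs()['time'])
for n,cc in(('s',c),('t',t)):
  for th in['dip_pot','salt_shaker','spice_jar','pepper_mill']:
    for d in robot.tip_of(cc,th): print(n,th,np.round(d['xyz'],3),round(d['p'],2))
u,v=proj(c,[(.5,.02,.03)])[0].astype(int);a=cv2.resize(c['img'][v-45:v+45,u-50:u+50],None,fx=4,fy=4)
u,v=proj(t,[(.43,-.34,.03)])[0].astype(int);b=cv2.resize(t['img'][v-45:v+45,u-50:u+50],None,fx=4,fy=4)
cv2.imwrite('pics/m4.png',np.hstack([a,b])[:,:,::-1])
```

```text
[ 0.43494361 -0.21789493  0.20848421] 17.3333
s dip_pot [0.527 0.054 0.016] 0.59
s dip_pot [ 0.504  0.251 -0.001] 0.54
s dip_pot [ 0.429 -0.127  0.01 ] 0.18
t dip_pot [0.502 0.252 0.002] 0.75
t salt_shaker [ 0.427 -0.127  0.009] 0.61
t spice_jar [ 0.395 -0.332 -0.002] 0.53
t spice_jar [ 0.472 -0.04   0.001] 0.4
t pepper_mill [ 0.471 -0.431 -0.004] 0.87
t pepper_mill [ 0.508 -0.339 -0.007] 0.18
```

View pics/m4.png

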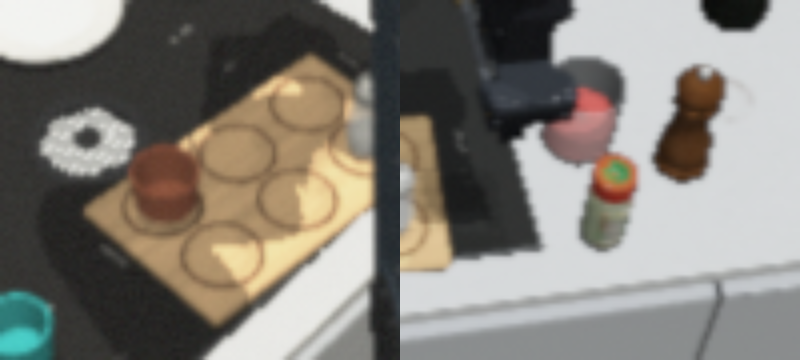

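Pot stands in the back-left ring at (165,185). The spice jar at right crop (610,200) has its candle neighbour behind it, so I'll approach with the jaw narrowed.

{"name": "move_arm", "arguments": {"series": "-38 -14 0 0 0 0;-76 -28 0 0 0 0;-114 -41 0 0 0 0;-114 -41 0 0 0 0;-114 -41 0 0 0 0;-114 -41 0 0 0 0", "jaw": 0.87}}

```text
time: 18.23
position: [0.3948, -0.3297, 0.2093]
tool_rot: [0.707, 0.707, 0.0, -0.001]
ft_force: [-0.5, 0.0, 0.4]
grip_width: 0.076
grip_force: 0.0
```

{"name": "move_arm", "arguments": {"series": "0 0 30 0 0 0;0 0 60 0 0 0;0 0 75 0 0 0;0 0 75 0 0 0;0 0 75 0 0 0"}}

```text
time: 18.65
position: [0.3952, -0.3286, 0.1341]
tool_rot: [0.706, 0.708, 0.0, -0.001]
ft_force: [0.3, 0.2, -0.0]
grip_width: 0.0752
grip_force: 0.0
```

{"name": "move_arm", "arguments": {"series": "-4 0 15 0 0 0;-4 0 35 0 0 0;-4 0 50 0 0 0;-4 0 58 0 0 0;-4 0 58 0 0 0;-4 0 58 0 0 0"}}

```text
time: 19.15
position: [0.3956, -0.3346, 0.0774]
tool_rot: [0.707, 0.707, -0.0, 0.001]
ft_force: [0.9, 0.0, 0.4]
grip_width: 0.0754
grip_force: 0.0
```

{"name": "move_arm", "arguments": {"series": "0 0 0 0 0 0;0 0 0 0 0 0;0 0 0 0 0 0;0 0 0 0 0 0;0 0 0 0 0 0;0 0 0 0 0 0;0 0 0 0 0 0;0 0 0 0 0 0", "jaw": 0, "newtons": 15}}

```text
time: 19.82
position: [0.395, -0.3346, 0.0767]
tool_rot: [0.707, 0.707, -0.0, 0.0]
ft_force: [-1.1, 0.0, 3.0]
grip_width: 0.0442
grip_force: 15.0
```

{"name": "move_arm", "arguments": {"series": "0 0 -15 0 0 0;0 0 -40 0 0 0;0 0 -80 0 0 0;0 0 -120 0 0 0;0 0 -140 0 0 0;0 0 -140 0 0 0"}}

```text
time: 20.32
position: [0.3969, -0.3368, 0.2212]
tool_rot: [0.707, 0.707, -0.001, 0.005]
ft_force: [0.6, -0.1, -1.7]
grip_width: 0.044
grip_force: 15.0
```

{"name": "move_arm", "arguments": {"series": "37 14 0 0 0 0;74 29 0 0 0 0;111 44 0 0 0 0;148 59 0 0 0 0;185 74 0 0 0 0;222 89 0 0 0 0;259 104 0 0 0 0;294 118 0 0 0 0"}}

```text
time: 20.98
position: [0.5124, -0.0382, 0.2149]
tool_rot: [0.707, 0.707, -0.001, -0.001]
ft_force: [0.1, -1.0, -0.9]
grip_width: 0.0443
grip_force: 15.0
```

{"name": "move_arm", "arguments": {"series": "0 0 0 0 0 0;0 0 30 0 0 0;0 0 60 0 0 0;0 0 85 0 0 0;0 0 95 0 0 0;0 0 95 0 0 0;0 0 95 0 0 0"}}

```text
time: 21.57
position: [0.5126, -0.0408, 0.1209]
tool_rot: [0.707, 0.707, -0.0, -0.001]
ft_force: [0.3, -0.2, -1.1]
grip_width: 0.0439
grip_force: 15.0
```

Run:
```python
from h import *
c=robot.camera('scene');t=robot.camera('top');print(robot.get_obs()['position'],robot.get_obs()['time'])
for n,cc in(('s',c),('t',t)):
  for th in['dip_pot','spice_jar']:
    for d in robot.tip_of(cc,th): print(n,th,np.round(d['xyz'],3),round(d['p'],2))
```

```text
[ 0.51390465 -0.04110086  0.12248916] 21.6667
s dip_pot [ 0.504  0.254 -0.001] 0.89
s dip_pot [0.524 0.051 0.011] 0.54
s spice_jar [ 0.469 -0.039 -0.   ] 0.52
s spice_jar [ 0.515 -0.04   0.036] 0.51
t dip_pot [0.519 0.054 0.014] 0.8
t dip_pot [0.503 0.252 0.004] 0.61
t spice_jar [ 0.514 -0.039  0.039] 0.51
```

{"name": "move_arm", "arguments": {"series": "0 0 15 0 0 0;0 0 23 0 0 0;0 0 27 0 0 0;0 0 29 0 0 0;0 0 29 0 0 0;0 0 29 0 0 0"}}

```text
time: 22.37
position: [0.5125, -0.0405, 0.094]
tool_rot: [0.707, 0.707, -0.0, -0.0]
ft_force: [-3.6, 1.1, 10.0]
grip_width: 0.0444
grip_force: 15.0
```

{"name": "move_arm", "arguments": {"series": "0 0 0 0 0 0;0 0 0 0 0 0;0 0 0 0 0 0;0 0 0 0 0 0;0 0 0 0 0 0;0 0 0 0 0 0", "jaw": 0.8}}

```text
time: 22.87
position: [0.5131, -0.0406, 0.0924]
tool_rot: [0.707, 0.707, -0.0, -0.0]
ft_force: [-0.2, 0.9, 0.3]
grip_width: 0.0683
grip_force: 0.0
```

{"name": "move_arm", "arguments": {"series": "0 0 -20 0 0 0;0 0 -60 0 0 0;0 0 -100 0 0 0;0 0 -130 0 0 0;0 0 -130 0 0 0"}}

```text
time: 23.28
position: [0.5169, -0.0415, 0.2285]
tool_rot: [0.707, 0.707, 0.003, 0.006]
ft_force: [1.2, -0.1, -0.1]
grip_width: 0.0691
grip_force: 0.0
```

{"name": "move_arm", "arguments": {"series": "-40 -4 0 0 0 0;-80 -8 0 0 0 0;-120 -13 0 0 0 0;-160 -18 0 0 0 0;-200 -22 0 0 0 0;-240 -26 0 0 0 0;-280 -31 0 0 0 0;-280 -31 0 0 0 0", "jaw": 1}}

```text
time: 23.95
position: [0.4816, -0.3288, 0.222]
tool_rot: [0.709, 0.705, -0.001, 0.003]
ft_force: [-0.3, 0.6, 0.0]
grip_width: 0.0869
grip_force: 0.0
```

Run:
```python
from h import *
c=robot.camera('scene');t=robot.camera('top');print(robot.get_obs()['position'],robot.get_obs()['time'])
for n,cc in(('s',c),('t',t)):
  for th in['spice_jar','pepper_mill','candle_glass']:
    for d in robot.tip_of(cc,th): print(n,th,np.round(d['xyz'],3),round(d['p'],2))
```

```text
[ 0.48112309 -0.3220016   0.22138788] 24.05
s spice_jar [ 0.512 -0.042  0.011] 0.7
t spice_jar [ 0.515 -0.039  0.015] 0.46
t candle_glass [ 0.509 -0.339 -0.008] 0.87
t candle_glass [ 0.515 -0.044  0.012] 0.71
```

{"name": "move_arm", "arguments": {"series": "-40 -4 0 0 0 0;-80 -9 0 0 0 0;-110 -12 0 0 0 0;-110 -12 0 0 0 0;-110 -12 0 0 0 0;-110 -12 0 0 0 0"}}

```text
time: 24.85
position: [0.47, -0.4291, 0.2222]
tool_rot: [0.707, 0.707, 0.0, -0.001]
ft_force: [-0.2, 0.9, 0.6]
grip_width: 0.0872
grip_force: 0.0
```

Run:
```python
from h import *
c=robot.camera('top');s=robot.camera('scene');print(robot.get_obs()['position'])
for n,cc in(('t',c),('s',s)):
  for d in robot.tip_of(cc,'pepper_mill'): print(n,np.round(d['xyz'],3),round(d['p'],2))
```

```text
[ 0.47017596 -0.42859447  0.22241371]
t [ 0.469 -0.434 -0.004] 0.76
```

{"name": "move_arm", "arguments": {"series": "-3 0 20 0 0 0;-3 0 40 0 0 0;-3 0 65 0 0 0;-3 0 85 0 0 0;-3 0 95 0 0 0;-3 0 95 0 0 0;-3 0 95 0 0 0"}}

```text
time: 25.63
position: [0.4702, -0.4332, 0.1276]
tool_rot: [0.707, 0.707, 0.0, -0.0]
ft_force: [-0.7, -0.1, 0.4]
grip_width: 0.087
grip_force: 0.0
```

{"name": "move_arm", "arguments": {"series": "0 0 0 0 0 0;0 0 0 0 0 0;0 0 0 0 0 0;0 0 0 0 0 0;0 0 0 0 0 0;0 0 0 0 0 0;0 0 0 0 0 0;0 0 0 0 0 0", "jaw": 0, "newtons": 20}}

```text
time: 26.3
position: [0.4697, -0.4336, 0.1277]
tool_rot: [0.707, 0.707, -0.0, -0.0]
ft_force: [-0.3, -0.2, 1.1]
grip_width: 0.0469
grip_force: 20.0
```

{"name": "move_arm", "arguments": {"series": "0 0 -15 0 0 0;0 0 -40 0 0 0;0 0 -80 0 0 0;0 0 -120 0 0 0;0 0 -140 0 0 0;0 0 -140 0 0 0"}}

```text
time: 26.8
position: [0.472, -0.4359, 0.2734]
tool_rot: [0.707, 0.707, -0.001, 0.006]
ft_force: [1.4, -0.4, -1.9]
grip_width: 0.047
grip_force: 20.0
```

{"name": "move_arm", "arguments": {"series": "38 -3 0 0 0 0;76 -7 0 0 0 0;114 -10 0 0 0 0;152 -14 0 0 0 0;190 -17 0 0 0 0;228 -21 0 0 0 0;266 -24 0 0 0 0;300 -27 0 0 0 0"}}

```text
time: 27.47
position: [0.441, -0.1306, 0.2657]
tool_rot: [0.707, 0.707, -0.0, -0.002]
ft_force: [0.4, 0.6, -1.5]
grip_width: 0.0469
grip_force: 20.0
```

{"name": "move_arm", "arguments": {"series": "38 -3 0 0 0 0;76 -7 0 0 0 0;99 -9 0 0 0 0;99 -9 0 0 0 0;99 -9 30 0 0 0;99 -9 60 0 0 0;99 -9 80 0 0 0;99 -9 80 0 0 0"}}

```text
time: 28.13
position: [0.4306, -0.0339, 0.1834]
tool_rot: [0.707, 0.707, -0.002, -0.005]
ft_force: [0.2, 0.6, -3.6]
grip_width: 0.0471
grip_force: 20.0
```

Run:
```python
from h import *
c=robot.camera('scene');t=robot.camera('top');print(robot.get_obs()['position'],robot.get_obs()['time'])
for n,cc in(('s',c),('t',t)):
  for th in['spice_jar','pepper_mill']:
    for d in robot.tip_of(cc,th): print(n,th,np.round(d['xyz'],3),round(d['p'],2))
```

```text
[ 0.43336079 -0.03477317  0.18657018] 28.2333
s spice_jar [ 0.512 -0.041  0.01 ] 0.57
s pepper_mill [ 0.43  -0.049  0.051] 0.67
t pepper_mill [ 0.43  -0.047  0.054] 0.52
```

Run:
```python
from h import *
c=robot.camera('scene');t=robot.camera('top')
for n,cc in(('s',c),('t',t)):
    for d in robot.tip_of(cc,'pepper_mill'): print(n,np.round(d['xyz'],3),round(d['p'],2))
u,v=proj(c,[(.4335,-.035,.09)])[0].astype(int);a=cv2.resize(c['img'][v-45:v+45,u-50:u+50],None,fx=4,fy=4)
u,v=proj(t,[(.4335,-.035,.09)])[0].astype(int);b=cv2.resize(t['img'][v-45:v+45,u-50:u+50],None,fx=4,fy=4)
cv2.imwrite('pics/m5.png',np.hstack([a,b])[:,:,::-1])
```

```text
s [ 0.438 -0.054  0.056] 0.65
t [ 0.436 -0.048  0.058] 0.77
```

View pics/m5.png

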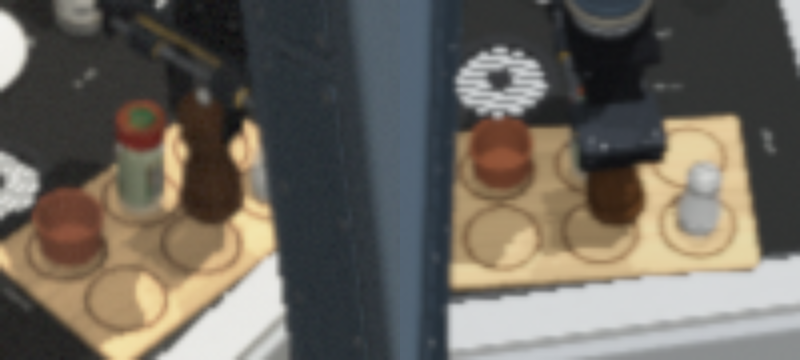

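The mill swung in the grip and its base sits about 15 mm to the right, a tilt of about 0.11 rad. I'll right it by turning the tool about its y axis.

{"name": "move_arm", "arguments": {"series": "0 0 0 0 2 0;0 0 0 0 4 0;0 0 0 0 6 0;0 0 0 0 6 0;0 0 0 0 6 0"}}

```text
time: 29.05
position: [0.4343, -0.0351, 0.1878]
tool_rot: [0.707, 0.706, 0.037, -0.036]
ft_force: [-1.2, 0.8, -2.0]
grip_width: 0.0467
grip_force: 20.0
```

Run:
```python
from h import *
c=robot.camera('scene');t=robot.camera('top');o=robot.get_obs();print(o['position'],o['tool_rot'])
for n,cc in(('s',c),('t',t)):
    for d in robot.tip_of(cc,'pepper_mill'): print(n,np.round(d['xyz'],3),round(d['p'],2))
```

```text
[ 0.43396216 -0.03446113  0.18768363] [ 0.7061979   0.70610319  0.03678251 -0.03674034]
s [ 0.435 -0.041  0.055] 0.86
t [ 0.434 -0.032  0.057] 0.55
```

{"name": "move_arm", "arguments": {"series": "-1.5 0 15 0 0 0;-3 0 28 0 0 0;-4 0 36 0 0 0;-4.2 0 40 0 0 0;-4.2 0 40 0 0 0;-4.2 0 40 0 0 0"}}

```text
time: 29.75
position: [0.4342, -0.0345, 0.1474]
tool_rot: [0.706, 0.706, 0.037, -0.037]
ft_force: [-0.6, -0.3, -3.6]
grip_width: 0.0471
grip_force: 20.0
```

{"name": "move_arm", "arguments": {"series": "-0.2 0 1.5 0 0 0;-0.3 0 3 0 0 0;-0.3 0 3 0 0 0;-0.3 0 3 0 0 0"}}

```text
time: 30.08
position: [0.4349, -0.0351, 0.1458]
tool_rot: [0.706, 0.706, 0.037, -0.036]
ft_force: [-1.4, -2.0, 8.1]
grip_width: 0.0472
grip_force: 20.0
```

{"name": "move_arm", "arguments": {"series": "0 0 0 0 0 0;0 0 0 0 0 0;0 0 0 0 0 0;0 0 0 0 0 0;0 0 0 0 0 0", "jaw": 0.75}}

```text
time: 30.5
position: [0.4341, -0.0345, 0.1443]
tool_rot: [0.706, 0.706, 0.037, -0.037]
ft_force: [1.3, -0.4, -0.3]
grip_width: 0.064
grip_force: 0.0
```

{"name": "move_arm", "arguments": {"series": "2 0 -20 0 0 0;5 0 -50 0 0 0;9 0 -90 0 0 0;10 0 -100 0 0 0;10 0 -100 0 0 0"}}

```text
time: 30.92
position: [0.4361, -0.0358, 0.2476]
tool_rot: [0.706, 0.706, 0.039, -0.033]
ft_force: [1.5, -0.0, 0.3]
grip_width: 0.0654
grip_force: 0.0
```

{"name": "move_arm", "arguments": {"series": "-40 0 0 0 -6 0;-80 0 0 0 -6 0;-120 0 0 0 -6 0;-160 0 0 0 -6 0;-200 0 0 0 -6 0;-240 0 0 0 -6 0;-280 0 0 0 -6 0;-300 0 0 0 -6 0"}}

```text
time: 31.58
position: [0.4334, -0.3378, 0.2112]
tool_rot: [0.708, 0.706, -0.0, -0.0]
ft_force: [-0.4, 1.1, 0.6]
grip_width: 0.0651
grip_force: 0.0
```

Run:
```python
from h import *
c=robot.camera('scene');t=robot.camera('top');print(robot.get_obs()['position'],robot.get_obs()['time'])
k,s=np.cos(-.0775),np.sin(-.0775)
for n,cc in(('s',c),('t',t)):
  for th in['spice_jar','pepper_mill','salt_shaker','dip_pot','sugar_jar','candle_glass']:
    for d in robot.tip_of(cc,th):
      w=np.array(d['xyz']);e=w[:2]-[.4735,-.0375];print(n,th,w.round(3),'board',np.round([k*e[0]+s*e[1],-s*e[0]+k*e[1]],3),round(d['p'],2))
u,v=proj(c,[(.4735,-.035,.03)])[0].astype(int);a=cv2.resize(c['img'][v-45:v+45,u-50:u+50],None,fx=4,fy=4)
u,v=proj(t,[(.4735,-.035,.03)])[0].astype(int);b=cv2.resize(t['img'][v-45:v+45,u-50:u+50],None,fx=4,fy=4)
cv2.imwrite('pics/m6.png',np.hstack([a,b])[:,:,::-1])
```

```text
[ 0.43336409 -0.33691521  0.21108858] 31.6833
s spice_jar [ 0.514 -0.038  0.009] board [0.04  0.002] 0.7
s spice_jar [ 0.476  0.481 -0.004] board [-0.038  0.517] 0.47
s pepper_mill [ 0.441 -0.04   0.011] board [-0.032 -0.005] 0.98
s salt_shaker [ 0.429 -0.127  0.013] board [-0.038 -0.093] 0.43
s dip_pot [ 0.506  0.251 -0.003] board [0.01  0.291] 0.89
s dip_pot [0.524 0.052 0.014] board [0.044 0.094] 0.67
s sugar_jar [ 0.471 -0.04  -0.001] board [-0.002 -0.003] 0.45
s candle_glass [ 0.427 -0.127  0.012] board [-0.039 -0.093] 0.67
t pepper_mill [ 0.436 -0.034  0.014] board [-0.037  0.   ] 0.6
t salt_shaker [ 0.425 -0.127  0.008] board [-0.041 -0.093] 0.55
t dip_pot [0.502 0.251 0.001] board [0.006 0.29 ] 0.47
t sugar_jar [ 0.476  0.477 -0.006] board [-0.037  0.513] 0.95
```

View pics/m6.png

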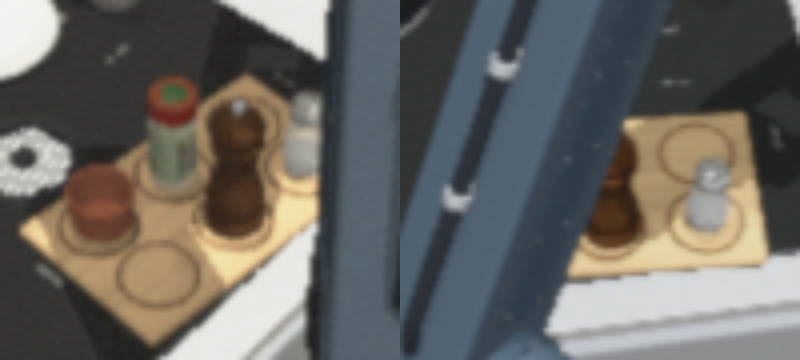

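All four stand upright in their rings: jar (172,135), mill (237,175), salt (300,140) and pot (98,205) in the left crop. Each measures within about 8 mm of its centre.

```bash
python3 -c "
from rig import robot
print(robot.hand_in())"
```

```text
the job is handed in; nothing more can be done
None
```

The job is handed in: spice jar back middle, pepper mill front middle, salt front right (away from the sugar jar) and terracotta pot back left, each upright and measured within about 8 mm of its ring's centre, with the sugar jar and candle glass not touched; the judge's verdict was not shown.

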